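Fit the bushing plate on the drill jig and hold it down

TASK

Take the aluminium bushing plate by its black grip and feed it, red-dot end first, into the open front end of the blue-cheeked guideway on the drill jig; do not lower it into the jig from above. Slide it along the guideway until the hidden hole under the red dot drops over the locating pin, then press the plate fully home against the sprung orange pad. Finish while still holding the plate pressed down, and leave the spanner, grease tin and bearing where they are.

Things in the scene. Friction and masses are not known exactly. Their poses are not given: they have to be found in the camera images.
- plate: Loose bushing plate, 0.25 to 0.45 kg: aluminium slab 96 (x) x 70 (y) x 19 thick, flat on the bench. Origin: centre of its underside, z up. Mid-top stands a black grip block 40 (x) x 18 (y) x 40 high, its top 59 above the underside; grasp it across the 18 mm. A red dot on top at x = +34 marks the hole; two brass bushings sit at the other end, x = -34.
- plate_hole (a point): On the plate's underside (z = 0 of the plate), the centre of the blind locating hole: 14 mm diameter with 1.5 mm chamfer, 15 deep, at x = +34, y = 0 of the plate, straight under the red dot; not visible from above.
- jig: Drill jig bolted to the bench, grey base 166 x 110 x 20 thick. Origin: on the bench under the middle of the pocket. A straight guideway runs along its x axis between two blue cheeks, inner faces at y = -36.5 and +36.5, tops 50 above the bench, x = -75 to +70. Open above and at both ends, no end stop; front = the -x end. Home: plate origin over jig origin, x axes the same way.
- jig_mouth (a point): Middle of the guideway's front mouth, on the front edge of the aluminium run-on ledge: x = -90, y = 0 of the jig, 34.5 above the bench. The ledge's flat top spans the guideway from x = -90 to -53; flared lead-ins stand from x = -75 to -94. The plate goes in here, moving along the jig's +x, level, its underside on the ledge and then over the pin tip.
- pocket (a point): Centre of the pocket floor, above the jig origin, 20 above the bench. The pocket is everything behind the ledge (x > -53 of the jig); the plate sits fully home with its underside on this floor.
- pin_tip (a point): Tip of the steel locating pin, at x = +34, y = 0 of the jig, 34 above the bench; the pin stands 14 above the pocket floor, 12 mm diameter, tapering over its top 4 to 7 mm. There is nothing but the pin to stop the plate.
- pad (a joint): Sprung orange pad 36 x 44 in the pocket, around the jig origin: m pressed down, 0 = up, its top then 6 mm above the pocket floor; 0.006 = the plate fully home. Its spring pushes up with 5 N at 0 and 14 N at 0.006, so the dropped plate rests on it 6 mm above home until pressed, and rises again if let go.
- spanner: Loose steel spanner lying on the bench beyond the work (bystander). Origin: under its middle, on the bench; it lies along its x axis.
- grease_tin: Loose closed tin, 66 diameter x 65 high, yellow label (bystander). Origin: centre of its underside.
- bearing: Loose steel bearing ring, 48 outside diameter x 14 high, lying nearer the robot than the work (bystander). Origin: centre of its underside.
Not all that is in view belongs to the job. What is shaped like the plate but brown or pink is not meant.

How it is judged:
On the way, in this order (a step that is already met when the one before it is completed fails the run):
1. the plate has entered the front of the guideway: between the cheeks, level, low on the run-on ledge, its origin 20 to 110 mm in front of home (x of plate in the frame of jig between -0.11 and -0.02 m and y of plate in the frame of jig between -0.006 and 0.006 m and z of plate in the frame of jig between 0.03 and 0.046 m and angle between the x axis of plate and the x axis of jig, either way round below 0.1 rad), for 0.1 s.
2. the hole has dropped over the pin: hole within 3 mm of the pin's axis, the plate at most 10 mm above home (horizontal distance between plate_hole and pin_tip below 0.003 m and z of plate in the frame of jig below 0.03 m).
At the end, for the whole second after the job is handed in: The robot is still holding the plate (more than 2 N of contact) pressed home: hole within 2.5 mm of the pin's axis, underside within 2 mm of the pocket floor, level within 0.04 rad, parallel to the guideway within 0.06 rad, the pad pressed more than 4 mm, the plate at rest (horizontal distance between plate_hole and pin_tip below 0.0025 m and angle between the x axis of plate and the x axis of jig, either way round below 0.06 rad and angle between plate's own z axis and vertical below 0.04 rad and z of plate in the frame of jig below 0.022 m and value of joint pad above 0.004 m and linear speed of plate below 0.01 m/s and contact force between any of the fingers, the arm and plate above 2 N); the arm keeps its last pose, push and grip.
It fails at once if the plate is lowered into the jig from above (over the pocket, its underside 50 to 75 mm above the bench) (horizontal distance between plate and jig below 0.06 m and height (world z) of plate between 0.05 and 0.075 m).
It fails at once if the spanner is disturbed (moved more than 20 mm) (distance of spanner from where it was at the start of the episode above 0.02 m).
It fails at once if the grease tin is disturbed (moved more than 20 mm) (distance of grease_tin from where it was at the start of the episode above 0.02 m).
It fails at once if the bearing is disturbed (moved more than 20 mm) (distance of bearing from where it was at the start of the episode above 0.02 m).
It also fails if it takes over 45 s, if anything falls off the work surface, if the arm or the gripper's body presses on something with over 40 N, if the wrist force passes 120 N, or if a joint passes its speed limit or range.

ROBOT

A 6-joint arm with a two-finger parallel gripper is mounted at the origin on the work surface. World frame = base frame: x ahead of the robot, y to its left, z up, the work surface at z = 0. Lengths are in m, angles in rad, forces in N, time in s.
With the tool pointing down it reaches from about 0.225 to 0.725 m from the base axis. Payload 3.1 kg.
Tool frame: the origin (TCP) lies at the centre of the arm's flange, where the gripper is bolted on; the fingertips stand 173 mm ahead of it and the grasp point (between the pads) lies 155 mm ahead of it; x points along the fingers, y is the direction in which the jaws open and shut, and the axes are right-handed (so a half turn about x gives the same grasp; the last joint's range is limited). The gripper opens to 85 mm and grips with 20 to 120 N. Pads are 22 mm wide; open, the fingers measure 114 mm over their backs; the gripper's body (76 mm by 85 mm) begins 54 mm behind the grasp point. The pads swing forward as they close: fully open they stand 13 mm farther back than shut.
Start: joints at [-1.249, 0.048, 0.099, 1.622, 0, 1.443], TCP at [0.228, -0.473, 0.405] pointing down, gripper open.
Joint ranges: [-2.91, 2.91], [-0.99, 1.94], [-1.21, 1.42], [-2.12, 2.29], [-1.49, 1.47], [-3.14, 3.14]. Speed limits (rad/s): [2.79, 2.79, 3.14, 3.14, 3.14, 3.14].

INTERFACE

Orientations are given as [roll, pitch, yaw] about the fixed x, y, z axes, in that order (R = Rz(yaw) Ry(pitch) Rx(roll)).
In Python, from station import robot, capture, camera_params, ticket gives the robot as it stands. The module is installed in compiled form; this text tells all that it offers.
- The arm moves only by the tool arm_command, never from a script. Its argument "series" is one flat list of numbers, 7 for each row, row after row: the shift along the tool's x, y, z in mm, then the turn, a rotation vector about the tool's x, y, z in degrees, then the closure, from -1 (fully open) to 1 (shut). A call has 1 to 10 rows; each row is the pose to reach, as a shift and turn from the pose commanded when the call began, along the tool's axes at that moment; what a row does not reach only later rows make up. A row lasts 1/10 s, in which the tool goes at most 50 mm and 8.59 degrees, less where a joint would pass 70% of its speed; a pose out of reach is approached as far as the arm can. A call with a gripper value outside its range is refused whole. The fingers move at their own pace and stop on an object; "force" is the grip in N (left out, the last holds). Time passes only in rows, so rows that repeat a pose let the fingers close. It gives the time, the measured TCP pose, the force and the opening at its end, in the units of the state.
- robot.get_state(): the state, without advancing time (a new reading comes with each control period).
- capture(name): name is "scene" or "top" or "wrist"; returns (picture, depth): 420x560x3 uint8, blue, green, red; 420x560 float32, m along the optical axis (not along the pixel's ray), 0 where there is no reading.
- camera_params(name): a dict with "vertical_fov" (degrees; the focal length in pixels is half the picture's height over the tangent of half this angle, whatever the lens; pixels are square), "cx", "cy" (the principal point, pixels), "k1" (the pictures are not rectified: a ray, as slopes to the right and down, at radius r is drawn at 1 + k1 r^2 times it, then the intrinsics apply), "extrinsics" (4x4, takes a point from camera to world coordinates); the wrist camera has in their place "T_tool_cam" (4x4, takes a point from camera to tool coordinates, whose origin is the TCP and whose axes are the tool frame's). Camera axes: x right, y down, z forward; pixel columns grow to the right and rows downward; lengths in m; the calibration is good to about 2 mm. A picture is of the moment at which its call begins: read the wrist's pose just before it. camera_params takes no time and is no camera call.
- ticket.finish_job(): hands the job in, once; it reports no verdict.
The state is a dict: "clock": time; "qpos": joint angles; "qd": joint speeds; "tau": joint torques, N m; "position": TCP position; "tool_rot": TCP orientation; "force": force on the tool from outside, world axes, zero at the start; "torque": the same for the moment, N m; "grip_width": finger opening in m.
Only numpy, scipy, OpenCV 4.12 (cv2) and the standard library are available. Lean on these libraries where they do the work, as an engineer would, in place of code of your own. Each camera call takes 0.05 s, during which the arm holds its last target.

## Working session

There is one attempt and no reset: what is moved stays moved. The work goes in short steps, Python scripts to look and compute and a tool call to move; the robot and the scene stay as the last step left them, time stands still between calls to the robot, and variables do not carry over. Pictures are saved under pics/ and viewed, and the job is handed in when it is done.

Besides the shell and the picture viewer there is one more tool, called after "Call:" by a JSON object that holds its "fn" and its "kwargs". arm_command: Moves the arm, as the interface text tells. Its arguments: {"type":"object","properties":{"series":{"type":"array"},"force":{"type":"number"}},"required":["series"]}

```bash
mkdir -p pics
cat > h.py <<'E'
import numpy as np, cv2, json
from scipy.spatial.transform import Rotation as R
from station import robot, capture, camera_params, ticket
def K(p):
    f=210/np.tan(np.radians(p["vertical_fov"])/2); return np.array([[f,0,p["cx"]],[0,f,p["cy"]],[0,0,1.]])
def T_tool(s):
    T=np.eye(4); T[:3,3]=s["position"]; T[:3,:3]=R.from_euler("xyz",s["tool_rot"]).as_matrix(); return T
def grab(name,tag):
    s=robot.get_state(); im,d=capture(name); p=camera_params(name)
    E=np.array(p["extrinsics"]) if "extrinsics" in p else T_tool(s)@np.array(p["T_tool_cam"])
    cv2.imwrite(f"pics/{tag}.png",im); np.savez(f"{tag}.npz",im=im,d=d,E=E,K=K(p),k1=p["k1"]); return im,d
def rays(uv,K_,k1):
    uv=np.asarray(uv,float).reshape(-1,2); dd=(uv-[K_[0,2],K_[1,2]])/K_[0,0]; x=dd.copy()
    for _ in range(30): x=dd/(1+k1*(x**2).sum(1,keepdims=True))
    return x
def onz(tag,uv,z):
    f=np.load(f"{tag}.npz"); x=rays(uv,f["K"],f["k1"]); r=np.c_[x,np.ones(len(x))]@f["E"][:3,:3].T; c=f["E"][:3,3]
    return c+r*((z-c[2])/r[:,2])[:,None]
def cloud(tag):
    f=np.load(f"{tag}.npz"); d=f["d"]; v,u=np.mgrid[:420,:560]; x=rays(np.c_[u.ravel(),v.ravel()],f["K"],f["k1"])
    P=np.c_[x,np.ones(len(x))]*d.reshape(-1,1); W=P@f["E"][:3,:3].T+f["E"][:3,3]; W[d.ravel()==0]=np.nan; return W.reshape(420,560,3)
E
python3 - <<'E'
from h import *
print(robot.get_state())
for n in("scene","top","wrist"): grab(n,n+"0"); print(n,camera_params(n))
E
```

```text
{'clock': 0.0, 'qpos': array([-1.24880052e+00,  4.87327242e-02,  9.75759540e-02,  1.62196949e+00,
        1.67479314e-05,  1.44304430e+00]), 'qd': array([ 2.11928711e-04, -3.82034605e-05, -8.02185722e-04, -3.88884407e-05,
       -5.93430754e-05, -6.11518467e-04]), 'tau': array([ 3.25780402e-04, -3.38784635e+01,  3.20012784e+01,  2.02724535e-02,
       -1.19907286e-04, -8.05834866e-07]), 'position': array([ 0.2281861 , -0.47259073,  0.40351507]), 'tool_rot': array([-1.70573637,  1.56846633,  1.8856041 ]), 'force': array([-0.37656654, -0.59228388,  0.16532555]), 'torque': array([-0.00237437,  0.02093787,  0.06397902]), 'grip_width': 0.08530802018538487}
scene {'vertical_fov': 44.517889574437525, 'cx': 284.4789499163716, 'cy': 208.4768603238165, 'k1': -0.08976780705636236, 'extrinsics': array([[-0.0680042 ,  0.8441284 , -0.53181075,  1.23171823],
       [ 0.99761625,  0.06379269, -0.02631175,  0.06234681],
       [ 0.01171514, -0.53233236, -0.84645438,  1.09980696],
       [ 0.        ,  0.        ,  0.        ,  1.        ]])}
top {'vertical_fov': 55.31782578453917, 'cx': 272.04873118850094, 'cy': 211.69664325154707, 'k1': -0.0054195700378548975, 'extrinsics': array([[-0.01792246, -0.98738301,  0.15733269,  0.48759914],
       [-0.99955055,  0.02147613,  0.02091593,  0.02909173],
       [-0.02403093, -0.15688711, -0.98732414,  0.8108951 ],
       [ 0.        ,  0.        ,  0.        ,  1.        ]])}
wrist {'vertical_fov': 70.62910411538817, 'cx': 275.60338593289987, 'cy': 210.8937498829616, 'k1': -0.06407157344721837, 'T_tool_cam': array([[-2.57939083e-04, -2.59728604e-01,  9.65681617e-01,
         3.07030765e-02],
       [ 9.99999130e-01,  1.18188744e-03,  5.84984558e-04,
         1.22569378e-03],
       [-1.29326420e-03,  9.65680928e-01,  2.59728073e-01,
        -6.51206014e-02],
       [ 0.00000000e+00,  0.00000000e+00,  0.00000000e+00,
         1.00000000e+00]])}
```

View pics/top0.png

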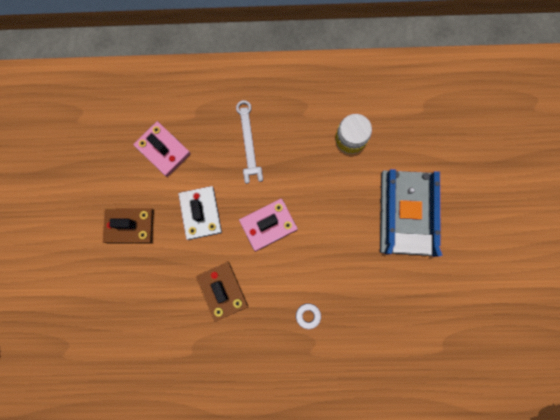

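View pics/scene0.png

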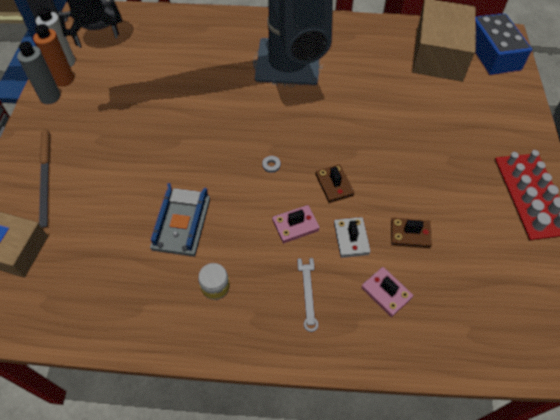

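View pics/wrist0.png

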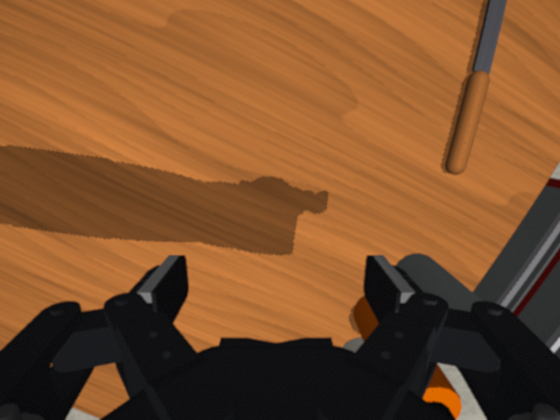

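The plate-shaped candidates in the top view are pink (162,148), brown (129,225), aluminium (199,212), pink (268,225) and brown (221,292). Only (199,212) is bare aluminium. The jig is at (412,213), with its ledge (front) at row 243. I'll confirm with an enlarged crop and measure.

Run:
```python
from h import *
f=np.load("top0.npz"); im=f["im"]; W=cloud("top0")
a=cv2.resize(im[180:245,165:235],None,fx=5.5,fy=5.5,interpolation=cv2.INTER_CUBIC)
b=cv2.resize(im[160:265,370:450],None,fx=5,fy=5,interpolation=cv2.INTER_CUBIC)
c=np.zeros((530,800,3),np.uint8); c[:a.shape[0],:a.shape[1]]=a; c[:b.shape[0],395:395+b.shape[1]]=b[:530]; cv2.imwrite("pics/crop0.png",c)
hsv=cv2.cvtColor(im,cv2.COLOR_BGR2HSV)
# plate white mask
m=((hsv[...,1]<60)&(hsv[...,2]>120)).astype(np.uint8); mm=np.zeros_like(m); mm[180:245,165:235]=m[180:245,165:235]
n,l,st,_=cv2.connectedComponentsWithStats(mm); k=1+np.argmax(st[1:,4]); cnt=max(cv2.findContours((l==k).astype(np.uint8),0,2)[0],key=cv2.contourArea)
P=onz("top0",cnt[:,0],0.019)[:,:2]; r=cv2.minAreaRect((P*1000).astype(np.float32)); print("plate",r)
print("plate z",np.nanmedian(W[...,2][l==k]))
def blob(mask,box):
    u0,v0,u1,v1=box; q=np.zeros_like(mask); q[v0:v1,u0:u1]=mask[v0:v1,u0:u1]; v,u=np.nonzero(q); return np.array([u.mean(),v.mean()]),len(u),q
red=((hsv[...,0]<8)|(hsv[...,0]>172))&(hsv[...,1]>150)&(hsv[...,2]>90)
c1,n1,_=blob(red,(180,185,220,210)); print("red",c1,n1,onz("top0",c1,.019))
blk=im.max(2)<50
c2,n2,q=blob(blk,(180,190,215,235)); print("grip",c2,n2,np.nanmedian(W[...,2][q>0]),onz("top0",c2,.059))
# jig
z=W[...,2]
blue=(hsv[...,0]>100)&(hsv[...,0]<130)&(hsv[...,1]>150)&(abs(z-.05)<.006)
for bx in((375,160,405,265),(420,160,450,265)):
    u0,v0,u1,v1=bx;q=np.zeros_like(blue);q[v0:v1,u0:u1]=blue[v0:v1,u0:u1]
    p=W[q][:,:2]; vx,vy,x0,y0=cv2.fitLine((p*1000).astype(np.float32),cv2.DIST_HUBER,0,.01,.01).ravel(); print("cheek",len(p),vx,vy,x0,y0,np.degrees(np.arctan2(vy,vx)),p.min(0),p.max(0))
orr=(hsv[...,0]>5)&(hsv[...,0]<18)&(hsv[...,1]>200)&(hsv[...,2]>180)
c3,n3,q=blob(orr,(395,195,428,225)); print("pad",c3,n3,np.nanmedian(z[q>0]),onz("top0",c3,.026))
q=(hsv[...,1]<60)&(hsv[...,2]>150);q2=np.zeros_like(q);q2[230:256,390:435]=q[230:256,390:435]
print("ledge",np.nanmedian(z[q2]),W[q2].mean(0));
```

```text
plate ((615.7725830078125, 191.93698120117188), (97.66558074951172, 72.14962005615234), 10.676424980163574)
plate z 0.018156562330351456
red [195.86363636 196.22727273] 22 [[0.64883985 0.19949966 0.019     ]]
grip [196.90555556 210.37222222] 180 0.057879797172852965 [[0.61310051 0.18855792 0.059     ]]
cheek 457 0.99634767 -0.085389175 604.8982 -181.57993 -4.898404 [ 0.52736493 -0.1944554 ] [ 0.68566202 -0.16906467]
cheek 441 0.99751896 -0.07039843 598.2907 -266.21393 -4.0368714 [ 0.5216954  -0.27770183] [ 0.67791423 -0.257199  ]
pad [410.40822785 209.61075949] 316 0.025711411572343024 [[ 0.61090512 -0.22698931  0.026     ]]
ledge 0.03398049486085086 [nan nan nan]
```

View pics/crop0.png

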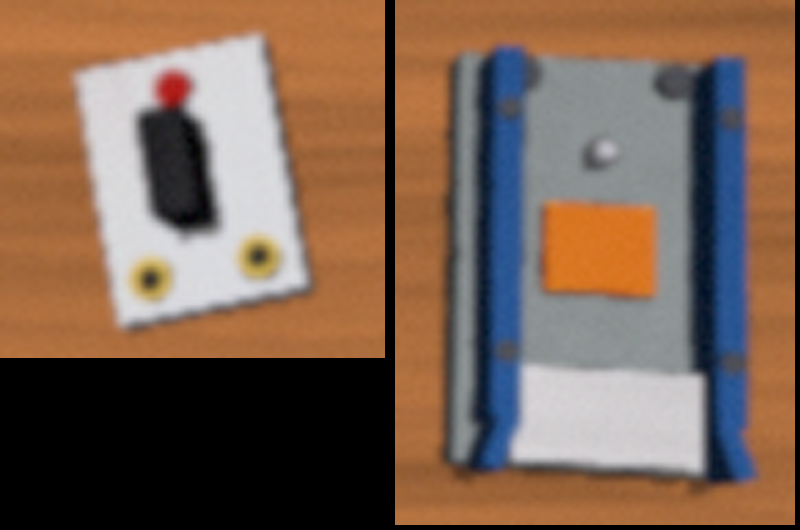

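The crop confirms it: bare aluminium slab, red dot at the far end, two brass bushings near and a black grip. The jig's ledge faces the robot, so the guideway runs roughly along +x. Next I'll look at the jig with the wrist camera, then the plate.

```bash
cat >> h.py <<'E'
def plan(pos,yawy,pr=True):
    """shift/turn from measured pose to TCP pos, tool x down, tool y at heading yawy (rad)"""
    s=robot.get_state(); T=T_tool(s); y=np.array([np.cos(yawy),np.sin(yawy),0]); x=np.array([0,0,-1.])
    Rt=np.c_[x,y,np.cross(x,y)]; sh=T[:3,:3].T@(np.array(pos)-T[:3,3])*1000; rv=np.degrees(R.from_matrix(T[:3,:3].T@Rt).as_rotvec())
    if pr: print("shift",sh.round(1),"turn",rv.round(2),"clock",round(s["clock"],2),"F",s["force"].round(1))
    return sh,rv
E
python3 - <<'E'
from h import *
T=T_tool(robot.get_state()); print(T.round(4)); print(np.degrees(np.arctan2(T[1,1],T[0,1])))
plan([.59,-.225,.32],np.radians(85.5-180)); plan([.59,-.225,.32],np.radians(85.5))
E
```

```text
[[-6.000e-04  4.348e-01 -9.006e-01  2.282e-01]
 [ 1.800e-03 -9.005e-01 -4.348e-01 -4.726e-01]
 [-1.000e+00 -1.900e-03 -2.000e-04  4.038e-01]
 [ 0.000e+00  0.000e+00  0.000e+00  1.000e+00]]
-64.23045783841795
shift [  84.   -65.6 -433.5] turn [3.027e+01 2.000e-02 1.100e-01] clock 0.15 F [ 0.7 -0.4  0.4]
shift [  84.   -65.6 -433.5] turn [-1.4973e+02 -1.4000e-01  2.0000e-02] clock 0.15 F [ 0.7 -0.4  0.4]
```

Call:
{"fn": "arm_command", "kwargs": {"series": [84,-66,-433,30,0,0,-1,84,-66,-433,30,0,0,-1,84,-66,-433,30,0,0,-1,84,-66,-433,30,0,0,-1,84,-66,-433,30,0,0,-1,84,-66,-433,30,0,0,-1,84,-66,-433,30,0,0,-1,84,-66,-433,30,0,0,-1,84,-66,-433,30,0,0,-1,84,-66,-433,30,0,0,-1]}}

```text
clock: 1.15
position: [0.5922, -0.2213, 0.3177]
tool_rot: [-0.965, 1.567, 2.108]
force: [0.4, 0.1, -0.1]
grip_width: 0.0854
```

Call:
{"fn": "arm_command", "kwargs": {"series": [0,0,0,0,0,0,-1,0,0,0,0,0,0,-1,0,0,0,0,0,0,-1,0,0,0,0,0,0,-1]}}

```text
clock: 1.55
position: [0.5885, -0.2264, 0.3216]
tool_rot: [2.486, 1.57, -0.732]
force: [-0.3, -0.2, -0.3]
grip_width: 0.0854
```

Run:
```python
from h import *
plan([.59,-.225,.32],np.radians(85.5-180)); print(robot.get_state()["qpos"])
grab("wrist","w1")
```

```text
shift [ 1.6 -1.5 -1.4] turn [ 0.14 -0.05 -0.04] clock 1.55 F [-0.3 -0.2 -0.3]
[-4.73499608e-01  3.21189703e-01  2.45954043e-01  1.49450931e+00
 -2.77541715e-04  2.74420994e+00]
```

View pics/w1.png

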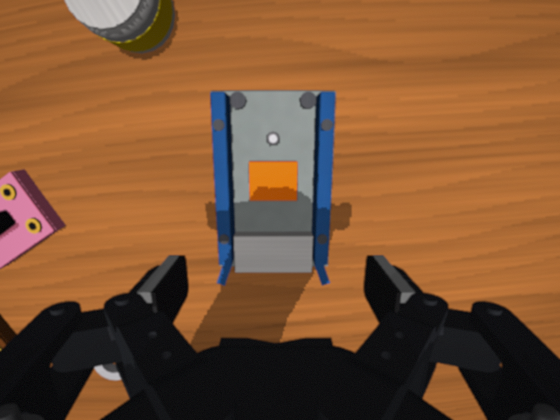

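The wrist view shows the jig: ledge front edge at row 272 (columns 235–313), pin at (273,139), and inner cheek edges at columns ~229 and ~318. I'll fit these.

Run:
```python
from h import *
f=np.load("w1.npz"); im=f["im"]; hsv=cv2.cvtColor(im,cv2.COLOR_BGR2HSV)
c=cv2.resize(im[80:295,200:350],None,fx=2.7,fy=2.7,interpolation=cv2.INTER_CUBIC)
cv2.imwrite("pics/w1c.png",c)
W=cloud("w1")
blue=(hsv[...,0]>100)&(hsv[...,0]<130)&(hsv[...,1]>130)
L=[]
for v in range(110,240,5):
    r=np.nonzero(blue[v,200:350])[0]+200; a=r[r<273]; b=r[r>273]
    L.append((v,a.min(),a.max(),b.min(),b.max()))
L=np.array(L); print(L[::5])
v=L[:,0]
# top-face edges at z=.05: outer may show side wall; print all
for k,n in((1,"Lout"),(2,"Lin"),(3,"Rin"),(4,"Rout")):
    P=onz("w1",np.c_[L[:,k]+(.5 if k in(2,4) else -.5),v],.05); p=np.polyfit(P[:,0],P[:,1],1); print(n,"y at x=.611",np.polyval(p,.611).round(4),"yaw",np.degrees(np.arctan(p[0])).round(2))
ww=W[...,2]; print("cheek top z",np.nanpercentile(ww[blue&(np.arange(420)[:,None]<250)],[5,50,95]), "ledge",np.nanmedian(ww[240:268,240:308]))
o=(hsv[...,0]>5)&(hsv[...,0]<20)&(hsv[...,1]>200); o[:155]=0;o[205:]=0;o[:,:240]=0;o[:,305:]=0
cnt=max(cv2.findContours(o.astype(np.uint8),0,2)[0],key=cv2.contourArea); r=cv2.minAreaRect((onz("w1",cnt[:,0],.026)[:,:2]*1000).astype(np.float32)); print("pad",r)
g=cv2.cvtColor(im,cv2.COLOR_BGR2GRAY)[128:150,262:285]; m=g>190; vv,uu=np.nonzero(m); print("pin",uu.mean()+262,vv.mean()+128,len(uu),onz("w1",[[uu.mean()+262,vv.mean()+128]],.034))
print("ledge front",onz("w1",[[235,272],[313,272]],.0345), "base back",onz("w1",[[229,91],[318,91]],.02))
```

```text
[[110 212 229 317 333]
 [135 213 230 316 332]
 [160 214 230 315 331]
 [185 216 231 314 330]
 [210 217 232 313 329]
 [235 219 232 314 327]]
Lout y at x=.611 -0.1798 yaw -5.05
Lin y at x=.611 -0.1935 yaw -4.28
Rin y at x=.611 -0.2614 yaw -4.22
Rout y at x=.611 -0.2746 yaw -3.47
cheek top z [0.03575538 0.04982676 0.05106877] ledge 0.034564750936143085
pad ((611.485107421875, -227.33901977539062), (41.83796691894531, 33.66789245605469), 85.69251251220703)
pin 272.64285714285717 138.0952380952381 42 [[ 0.64910285 -0.23008982  0.034     ]]
ledge front [[ 0.52840715 -0.18479927  0.0345    ]
 [ 0.52281776 -0.25882945  0.0345    ]] base back [[ 0.69153238 -0.19545575  0.02      ]
 [ 0.68577452 -0.27207327  0.02      ]]
```

View pics/w1c.png

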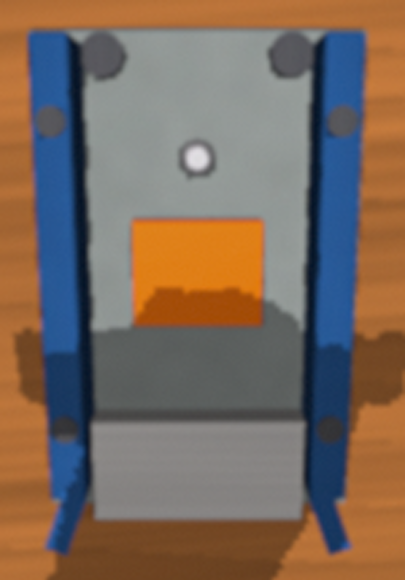

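Call:
{"fn": "arm_command", "kwargs": {"series": [20,-50,2,-8.5,0,0,-1,20,-100,4,-17,0,0,-1,20,-145,7,-25.5,0,0,-1,20,-190,9,-34,0,0,-1,20,-235,11,-42.5,0,0,-1,20,-280,13,-51,0,0,-1,20,-325,15,-59.5,0,0,-1,20,-365,17,-68,0,0,-1,20,-405,19,-76.5,0,0,-1,20,-418,20,-85,0,0,-1]}}

```text
clock: 2.6
position: [0.5999, 0.1961, 0.3012]
tool_rot: [2.848, 1.569, 1.125]
force: [-0.8, -1.0, -0.9]
grip_width: 0.0853
```

Call:
{"fn": "arm_command", "kwargs": {"series": [0,0,0,-8.5,0,0,-1,0,0,0,-17,0,0,-1,0,0,0,-25.5,0,0,-1,0,0,0,-34,0,0,-1,0,0,0,-42.5,0,0,-1,0,0,0,-51,0,0,-1,0,0,0,-59.5,0,0,-1,0,0,0,-68,0,0,-1,0,0,0,-76.5,0,0,-1,0,0,0,-85,0,0,-1]}}

```text
clock: 3.6
position: [0.6004, 0.1922, 0.3013]
tool_rot: [0.386, 1.57, 0.143]
force: [0.0, -0.0, 1.1]
grip_width: 0.0853
```

Run:
```python
from h import *
plan([.60,.192,.30],np.radians(101)); print(robot.get_state()["qpos"])
```

```text
shift [ 1.3 -0.3 -0.3] turn [-2.496e+01  4.000e-02 -1.000e-02] clock 3.6 F [ 0.  -0.   1.1]
[ 2.03565491e-01  3.23743583e-01  2.08782614e-01  1.45513487e+00
 -4.25775331e-05  4.47196535e-01]
```

Call:
{"fn": "arm_command", "kwargs": {"series": [0,0,0,-8.5,0,0,-1,0,0,0,-17,0,0,-1,0,0,0,-25,0,0,-1,0,0,0,-25,0,0,-1,0,0,0,-25,0,0,-1,0,0,0,-25,0,0,-1]}}

```text
clock: 4.2
position: [0.6004, 0.1928, 0.301]
tool_rot: [-0.024, 1.57, 0.161]
force: [0.3, -0.4, -0.1]
grip_width: 0.0854
```

Run:
```python
from h import *
plan([.60,.192,.30],np.radians(101)); im,d=grab("wrist","w2")
hsv=cv2.cvtColor(im,cv2.COLOR_BGR2HSV); W=cloud("w2"); z=W[...,2]
m=((abs(z-.019)<.006)&(hsv[...,1]<70)&(hsv[...,2]>110)).astype(np.uint8)
n,l,st,_=cv2.connectedComponentsWithStats(m); k=1+np.argmax(st[1:,4]); print(st[k])
cnt=max(cv2.findContours((l==k).astype(np.uint8),0,2)[0],key=cv2.contourArea)
print("plate",cv2.minAreaRect((onz("w2",cnt[:,0],.019)[:,:2]*1000).astype(np.float32)))
x,y,w,h,_=st[k]; box=np.zeros(m.shape,bool); box[y:y+h,x:x+w]=1
red=((hsv[...,0]<8)|(hsv[...,0]>172))&(hsv[...,1]>150)&(hsv[...,2]>90)&box
v,u=np.nonzero(red); print("red",u.mean(),v.mean(),len(u),onz("w2",[[u.mean(),v.mean()]],.019))
g=(abs(z-.059)<.004)&box; v,u=np.nonzero(g); print("griptop",len(u),np.median(z[g]),W[g].mean(0), cv2.minAreaRect((onz("w2",np.c_[u,v],.059)[:,:2]*1000).astype(np.float32)))
```

```text
shift [ 1.  -0.7 -0.6] turn [-0.38  0.02  0.  ] clock 4.2 F [ 0.3 -0.4 -0.1]
[ 234  171   82  103 5986]
plate ((615.0154418945312, 193.3389892578125), (95.02598571777344, 69.82672119140625), 10.742816925048828)
red 274.71875 265.09375 32 [[0.65368883 0.20074598 0.019     ]]
griptop 1145 0.058696521214883585 [0.61413886 0.1932402  0.05855351] ((614.3236083984375, 193.27255249023438), (38.691627502441406, 17.746286392211914), 10.70376205444336)
```

View pics/w2.png

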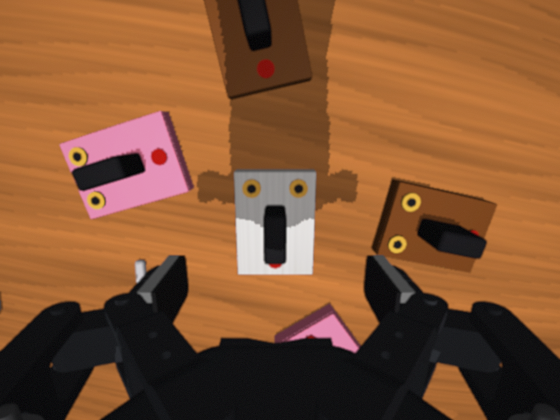

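Run:
```python
from h import *
plan([.615,.1933,.199],np.radians(100.72))
```

```text
shift [101.9  -2.4  14.4] turn [-0.06  0.01 -0.  ] clock 4.25 F [0.4 0.4 0.3]
```

Call:
{"fn": "arm_command", "kwargs": {"series": [30,-2,14,0,0,0,-1,60,-2,14,0,0,0,-1,85,-2,14,0,0,0,-1,102,-2,14,0,0,0,-1,102,-2,14,0,0,0,-1,102,-2,14,0,0,0,-1,102,-2,14,0,0,0,-1], "force": 80}}

```text
clock: 4.95
position: [0.6153, 0.1941, 0.2006]
tool_rot: [0.016, 1.568, 0.204]
force: [0.4, 0.9, 0.7]
grip_width: 0.0856
```

Run:
```python
from h import *
plan([.615,.1933,.199],np.radians(100.72)); grab("wrist","w3")
```

```text
shift [ 1.6 -0.7 -0.4] turn [ 0.03  0.17 -0.  ] clock 4.95 F [0.4 0.9 0.7]
```

View pics/w3.png

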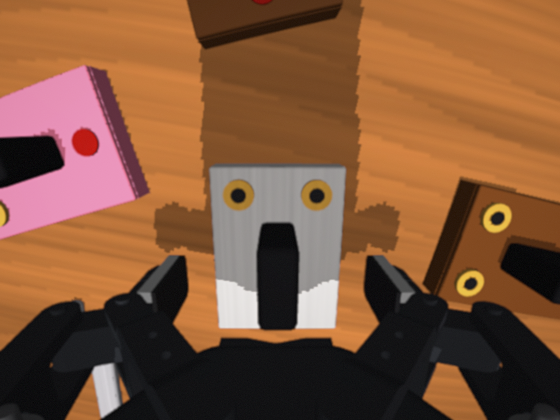

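The grip at (278,275) sits centred between the jaws, so I'll close.

Call:
{"fn": "arm_command", "kwargs": {"series": [1.5,-0.5,0,0,0,0,-1,1.5,-0.5,0,0,0,0,1,1.5,-0.5,0,0,0,0,1,1.5,-0.5,0,0,0,0,1,1.5,-0.5,0,0,0,0,1,1.5,-0.5,0,0,0,0,1,1.5,-0.5,0,0,0,0,1,1.5,-0.5,0,0,0,0,1,1.5,-0.5,0,0,0,0,1], "force": 80}}

```text
clock: 5.9
position: [0.6147, 0.1935, 0.1974]
tool_rot: [0.179, 1.57, 0.367]
force: [0.1, -0.1, 0.1]
grip_width: 0.0171
```

Run:
```python
from h import *
plan([.615,.1933,.199],np.radians(100.72)); s=robot.get_state(); print(s["position"],s["grip_width"])
```

```text
shift [-1.6 -0.2  0.3] turn [ 0.05  0.03 -0.  ] clock 5.9 F [ 0.1 -0.1  0.1]
[0.61469406 0.1934638  0.19740758] 0.017141997322020826
```

Call:
{"fn": "arm_command", "kwargs": {"series": [-40,0,0,0,0,0,1,-80,0,0,0,0,0,1,-110,0,0,0,0,0,1,-120,0,0,0,0,0,1,-120,0,0,0,0,0,1]}}

```text
clock: 6.4
position: [0.615, 0.1935, 0.3183]
tool_rot: [-0.008, 1.568, 0.18]
force: [-0.1, 0.9, -3.4]
grip_width: 0.0169
```

Run:
```python
from h import *
plan([.4505,-.2154,.318],np.radians(85.73)); print(robot.get_state()["grip_width"]); print("bearing",onz("top0",[[308,317]],.014))
```

```text
shift [-2.000e-01 -3.709e+02 -2.380e+02] turn [15.04  0.14 -0.02] clock 6.4 F [-0.1  0.9 -3.4]
0.016874114533664518
bearing [[ 0.40728985 -0.01973845  0.014     ]]
```

Holding: -3.4 N on the wrist is about 0.35 kg. Carry it to the front of the jig.

Call:
{"fn": "arm_command", "kwargs": {"series": [0,-41,-26,3,0,0,1,0,-82,-52,6,0,0,1,0,-123,-79,9,0,0,1,0,-164,-105,11,0,0,1,0,-205,-131,12,0,0,1,0,-246,-157,13,0,0,1,0,-287,-183,14,0,0,1,0,-328,-210,15,0,0,1,0,-360,-231,15,0,0,1,0,-371,-238,15,0,0,1]}}

```text
clock: 7.4
position: [0.4477, -0.218, 0.3136]
tool_rot: [2.939, 1.565, 2.861]
force: [0.6, 1.2, -3.3]
grip_width: 0.0173
```

Call:
{"fn": "arm_command", "kwargs": {"series": [0,0,0,0,0,0,1,0,0,0,0,0,0,1,0,0,0,0,0,0,1,0,0,0,0,0,0,1]}}

```text
clock: 7.8
position: [0.4505, -0.2143, 0.3167]
tool_rot: [2.281, 1.57, 2.21]
force: [0.4, 0.1, -2.4]
grip_width: 0.0166
```

Run:
```python
from h import *
plan([.4505,-.2154,.236],np.radians(85.73)); s=robot.get_state(); print(s["position"],s["grip_width"])
grab("wrist","w4")
plan([.4505,-.2154,.236],np.radians(85.73)); grab("top","t4");plan([.4505,-.2154,.236],np.radians(85.73))
```

```text
shift [80.7 -1.2  0.1] turn [ 0.17 -0.04 -0.04] clock 7.8 F [ 0.4  0.1 -2.4]
[ 0.45053378 -0.21430471  0.31672493] 0.016618795505831722
shift [81. -1.  0.] turn [ 0.16 -0.01 -0.02] clock 7.85 F [ 0.2 -0.2 -2.9]
shift [81.1 -0.8  0. ] turn [ 0.15 -0.   -0.01] clock 7.9 F [ 0.3 -1.2 -3. ]
```

View pics/w4.png

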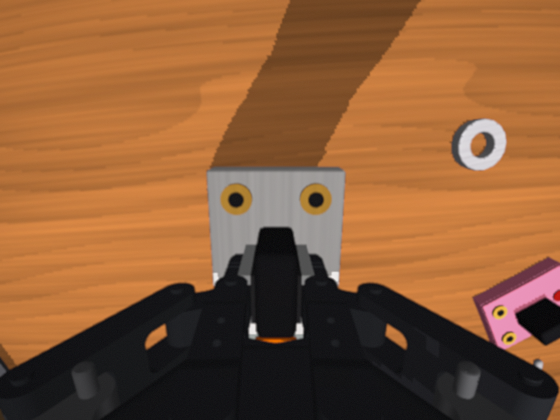

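View pics/t4.png

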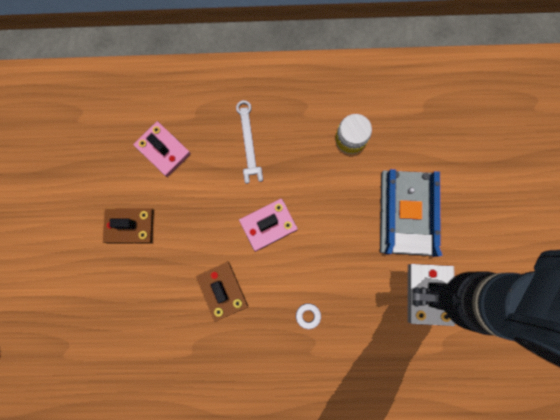

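The wrist view shows the plate held square, with bushings at (236,198) and (316,199) and the back edge at row 168. I'll compute the plate's pose in the hand.

Run:
```python
from h import *
W=cloud("w4"); f=np.load("w4.npz"); hsv=cv2.cvtColor(f["im"],cv2.COLOR_BGR2HSV)
reg=np.zeros((420,560),bool); reg[176:265,215:228]=1; reg[176:265,325:337]=1; reg[176:182,215:337]=1;reg[215:225,215:337]=1
P=W[reg]; P=P[~np.isnan(P[:,2])]; A=np.c_[P[:,:2]-P[:,:2].mean(0),np.ones(len(P))]; c,_,_,_=np.linalg.lstsq(A,P[:,2],rcond=None); print("slab top z",c[2],"slopes",c[:2], np.std(P[:,2]-A@c))
zt=c[2]
# back corners and bushings
bl=[]
for u0,u1 in((218,256),(297,335)):
    m=np.zeros((420,560),bool); m[182:216,u0:u1]=1; m&=(hsv[...,1]>120)|(hsv[...,2]<60); v,u=np.nonzero(m); bl.append([(u.min()+u.max())/2,(v.min()+v.max())/2])
B=onz("w4",bl,zt); print("bush px",bl,B, "sep",np.linalg.norm(B[0]-B[1]))
d=B[0]-B[1] if B[0,1]>B[1,1] else B[1]-B[0]; yaw=np.arctan2(d[1],d[0])-np.pi/2; print("yaw",np.degrees(yaw))
c0=B.mean(0)[:2]+.034*np.array([np.cos(yaw),np.sin(yaw)]); print("centre",c0, "underside",zt-.019)
print(T_tool(robot.get_state())[:3,3])
```

```text
slab top z 0.13861767095184455 slopes [-0.01261995 -0.00034095] 0.0010759688433608625
bush px [[np.float64(236.0), np.float64(199.0)], [np.float64(315.0), np.float64(199.0)]] [[ 0.41718538 -0.23326191  0.13861767]
 [ 0.4200163  -0.19307756  0.13861767]] sep 0.040283941434120306
yaw -4.029735593334117
centre [ 0.45251678 -0.21555906] underside 0.11961767095184454
[ 0.45054633 -0.2145743   0.31712782]
```

Call:
{"fn": "arm_command", "kwargs": {"series": [30,0,0,0,0,0,1,60,0,0,0,0,0,1,75,0,0,0,0,0,1,82,0,0,0,0,0,1,82,0,0,0,0,0,1,82,0,0,0,0,0,1,82,0,0,0,0,0,1]}}

```text
clock: 8.6
position: [0.4509, -0.2159, 0.2369]
tool_rot: [-0.5, 1.568, -0.573]
force: [0.4, 0.1, -3.7]
grip_width: 0.0174
```

```bash
cat >> h.py <<'E'
J=np.array([.615,-.2277]); JY=np.radians(-4.27)
def rep(n=4):
    A=[]
    for _ in range(n):
        s=robot.get_state(); d=s["position"][:2]-J; A.append([np.cos(JY)*d[0]+np.sin(JY)*d[1],-np.sin(JY)*d[0]+np.cos(JY)*d[1],s["position"][2]-.1975,*s["force"],*s["torque"]]); capture("wrist")
    a=np.mean(A,0); print("jig xyz mm",(a[:3]*1000).round(1),"F",a[3:6].round(1),"M",a[6:].round(2),"t",round(robot.get_state()["clock"],2))
    plan([.5,-.2,.3],JY+np.pi/2)
E
python3 - <<'E'
from h import *
rep()
E
python3 -c "
from h import *
grab('scene','s5'); im=cv2.imread('pics/s5.png'); cv2.imwrite('pics/s5c.png',cv2.resize(im[100:280,110:310],None,fx=3.3,fy=3.3,interpolation=cv2.INTER_CUBIC))"
```

```text
jig xyz mm [-164.7   -0.4   39.2] F [-0.1 -0.3 -3.2] M [-0.02  0.   -0.03] t 8.8
shift [-63.8  19.3  48.4] turn [0.04 0.09 0.05] clock 8.8 F [ 0.9  0.1 -3.2]
```

View pics/s5c.png

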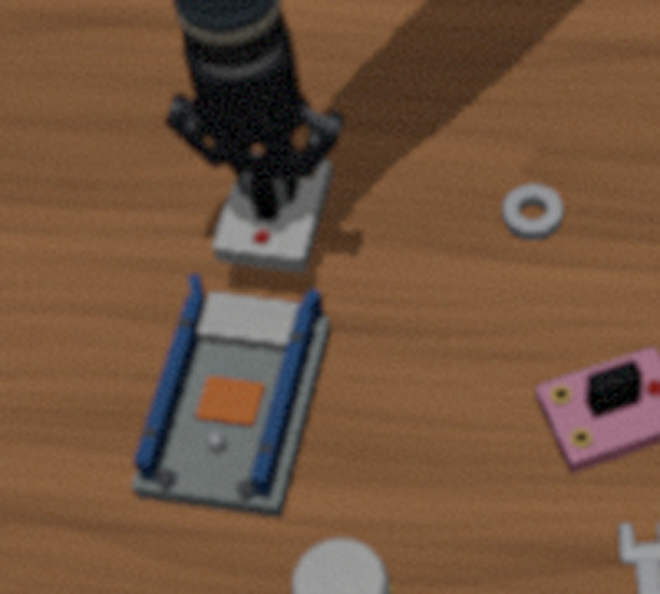

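The plate is lined up ahead of the mouth, so I'll feed it in along the guideway.

Call:
{"fn": "arm_command", "kwargs": {"series": [1.5,0,12,0,0,0,1,1.5,0,24,0,0,0,1,1.5,0,36,0,0,0,1,1.5,0,46,0,0,0,1,1.5,0,56,0,0,0,1,1.5,0,66,0,0,0,1,1.5,0,76,0,0,0,1,1.5,0,80,0,0,0,1,1.5,0,80,0,0,0,1,1.5,0,80,0,0,0,1]}}

```text
clock: 9.85
position: [0.5301, -0.2213, 0.2338]
tool_rot: [0.66, 1.57, 0.587]
force: [2.4, 1.9, -2.8]
grip_width: 0.0165
```

```bash
python3 -c "
from h import *
rep();grab('scene','s6'); im=cv2.imread('pics/s6.png'); cv2.imwrite('pics/s6c.png',cv2.resize(im[100:280,110:310],None,fx=3.3,fy=3.3,interpolation=cv2.INTER_CUBIC))"
```

```text
jig xyz mm [-85.3   0.1  36.3] F [ 1.6  2.  -3.2] M [ 0.39 -0.25  0.06] t 10.05
shift [-66.1  19.1 -31.3] turn [ 0.04  0.03 -0.03] clock 10.05 F [ 2.2  1.9 -3.8]
```

View pics/s6c.png

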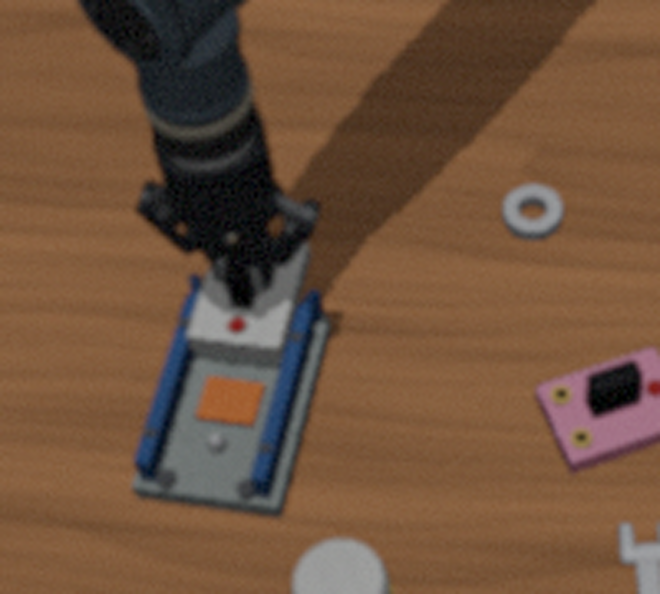

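The plate is in the mouth between the cheeks, with light side contact of about 2 N. I'll ease 0.4 mm to +y and continue.

Call:
{"fn": "arm_command", "kwargs": {"series": [0,0.4,8,0,0,0,1,0.5,0.5,16,0,0,0,1,0.5,0.5,24,0,0,0,1,0.5,0.5,32,0,0,0,1,0.5,0.5,40,0,0,0,1,0.5,0.5,48,0,0,0,1,0.5,0.5,55,0,0,0,1,0.5,0.5,60,0,0,0,1,0.5,0.5,60,0,0,0,1,0.5,0.5,60,0,0,0,1]}}

```text
clock: 11.1
position: [0.5898, -0.2255, 0.2332]
tool_rot: [-2.221, 1.57, -2.295]
force: [0.1, 0.3, -2.8]
grip_width: 0.0172
```

```bash
python3 -c "
from h import *
rep()"
```

```text
jig xyz mm [-25.5   0.4  35.7] F [-0.1 -0.1 -3.1] M [-0.    0.03 -0.02] t 11.3
shift [-66.7  18.7 -91.2] turn [ 0.03 -0.01  0.01] clock 11.3 F [ 0.1  0.1 -3.4]
```

Call:
{"fn": "arm_command", "kwargs": {"series": [0.5,0,4,0,0,0,1,1,0,8,0,0,0,1,1.5,0,11,0,0,0,1,1.5,0,11,0,0,0,1,1.5,0,11,0,0,0,1]}}

```text
clock: 11.8
position: [0.6011, -0.2262, 0.232]
tool_rot: [-0.293, 1.57, -0.367]
force: [0.4, 0.0, -1.5]
grip_width: 0.0172
```

```bash
python3 -c "
from h import *
rep()"
```

```text
jig xyz mm [-14.1   0.4  34.5] F [ 0.6  0.1 -2.3] M [-0.01 -0.06 -0.01] t 12.0
shift [ -68.2   18.7 -102.5] turn [0.04 0.04 0.01] clock 12.0 F [ 0.5 -1.5 -1.9]
```

Call:
{"fn": "arm_command", "kwargs": {"series": [0.5,0,2,0,0,0,1,1,0,4,0,0,0,1,1,0,6,0,0,0,1,1,0,6,0,0,0,1]}}

```text
clock: 12.4
position: [0.6067, -0.2267, 0.2316]
tool_rot: [-1.923, 1.57, -1.997]
force: [-3.9, 0.1, 4.8]
grip_width: 0.0171
```

```bash
python3 -c "
from h import *
rep()"
```

```text
jig xyz mm [-8.4  0.4 34.1] F [-4.3  0.4  5.1] M [ 0.22  1.33 -0.  ] t 12.6
shift [ -68.4   18.7 -108.3] turn [ 0.03 -0.    0.04] clock 12.6 F [-5.8  0.5  4.9]
```

Call:
{"fn": "arm_command", "kwargs": {"series": [0,0,1,0,0,0,1,0,0,2,0,0,0,1,0,0,3,0,0,0,1,0,0,3,0,0,0,1]}}

```text
clock: 13.0
position: [0.6104, -0.2268, 0.23]
tool_rot: [0.274, 1.569, 0.201]
force: [-0.0, 0.3, -3.1]
grip_width: 0.017
```

```bash
python3 -c "
from h import *
rep(3)"
```

```text
jig xyz mm [-4.8  0.5 32.3] F [ 0.6  0.  -2.7] M [-0.02 -0.11  0.  ] t 13.15
shift [ -70.2   18.6 -111.8] turn [ 0.05  0.07 -0.03] clock 13.15 F [ 1.4 -0.7 -3.1]
```

The plate dropped off the ledge at an estimated x of about -4.8. I'll continue forward and down gently to feel the pin.

Call:
{"fn": "arm_command", "kwargs": {"series": [0,0,1,0,0,0,1,0.5,0,2,0,0,0,1,1,0,2,0,0,0,1,1,0,2,0,0,0,1]}}

```text
clock: 13.55
position: [0.6116, -0.2269, 0.2293]
tool_rot: [2.745, 1.57, 2.671]
force: [-0.6, 0.7, -2.8]
grip_width: 0.0167
```

```bash
python3 -c "
from h import *
rep(3)"
```

```text
jig xyz mm [-3.4  0.5 31.9] F [-0.5  0.3 -3.1] M [ 0.   -0.01 -0.01] t 13.7
shift [ -70.4   18.7 -113.3] turn [ 0.04 -0.01 -0.  ] clock 13.7 F [-0.6 -0.7 -3.5]
```

Call:
{"fn": "arm_command", "kwargs": {"series": [0.5,0,0.5,0,0,0,1,1,0,1,0,0,0,1,2,0,1.5,0,0,0,1,2,0,1.5,0,0,0,1]}}

```text
clock: 14.1
position: [0.6132, -0.227, 0.2274]
tool_rot: [2.678, 1.57, 2.604]
force: [0.7, 0.9, -3.7]
grip_width: 0.0169
```

```bash
python3 -c "
from h import *
rep(3)"
```

```text
jig xyz mm [-1.9  0.5 30. ] F [ 0.2  0.2 -3.2] M [ 0.01 -0.03  0.01] t 14.25
shift [ -72.3   18.7 -114.9] turn [ 0.04 -0.   -0.  ] clock 14.25 F [ 0.5 -0.5 -2.5]
```

Call:
{"fn": "arm_command", "kwargs": {"series": [0.5,0,0,0,0,0,1,1,0,0,0,0,0,1,2,0,0,0,0,0,1,2,0,0,0,0,0,1]}}

```text
clock: 14.65
position: [0.6131, -0.227, 0.2255]
tool_rot: [2.587, 1.571, 2.513]
force: [-0.1, 0.5, -3.2]
grip_width: 0.0172
```

```bash
python3 -c "
from h import *
rep(3)"
```

```text
jig xyz mm [-1.9  0.5 28. ] F [-0.2 -0.  -3.1] M [ 0.   -0.02 -0.02] t 14.8
shift [ -74.3   18.6 -114.9] turn [ 0.04 -0.   -0.01] clock 14.8 F [ 0.8  0.2 -2.8]
```

No side load at z = 28. A small +x probe should touch the pin if it is in the hole.

Call:
{"fn": "arm_command", "kwargs": {"series": [0,0,0.7,0,0,0,1,0,0,1.4,0,0,0,1,0,0,2,0,0,0,1,0,0,2,0,0,0,1]}}

```text
clock: 15.2
position: [0.6148, -0.227, 0.2255]
tool_rot: [2.833, 1.569, 2.759]
force: [-1.8, 1.1, -2.7]
grip_width: 0.017
```

```bash
python3 -c "
from h import *
rep(3)"
```

```text
jig xyz mm [-0.2  0.6 28. ] F [-2.2  1.  -2.6] M [0.25 0.56 0.06] t 15.35
shift [ -74.4   18.5 -116.6] turn [ 0.05 -0.09 -0.03] clock 15.35 F [-3.6  1.5 -2.4]
```

Contact with the pin confirmed. I'll back off 1 mm to centre and press down.

Call:
{"fn": "arm_command", "kwargs": {"series": [0,0,-1,0,0,0,1,1,0,-1,0,0,0,1,2,0,-1,0,0,0,1,3,0,-1,0,0,0,1,4,0,-1,0,0,0,1,5,0,-1,0,0,0,1,6,0,-1,0,0,0,1,6,0,-1,0,0,0,1]}}

```text
clock: 16.15
position: [0.6143, -0.2269, 0.2214]
tool_rot: [0.058, 1.57, -0.015]
force: [-5.7, 3.9, 5.0]
grip_width: 0.0169
```

```bash
python3 -c "
from h import *
rep(3)"
```

```text
jig xyz mm [-0.8  0.7 24. ] F [-5.   3.6  5.8] M [0.84 0.98 0.08] t 16.3
shift [ -78.7   18.5 -115.8] turn [ 0.06  0.06 -0.  ] clock 16.3 F [-4.5  4.2  5.4]
```

Call:
{"fn": "arm_command", "kwargs": {"series": [0,0.3,-0.3,0,0,0,1,0,0.5,-0.7,0,0,0,1,1,0.5,-0.7,0,0,0,1,2,0.5,-0.7,0,0,0,1,3,0.5,-0.7,0,0,0,1,4,0.5,-0.7,0,0,0,1,4,0.5,-0.7,0,0,0,1]}}

```text
clock: 17.0
position: [0.614, -0.2267, 0.2188]
tool_rot: [-0.344, 1.568, -0.417]
force: [-4.7, 3.8, 10.4]
grip_width: 0.0171
```

```bash
python3 -c "
from h import *
rep(3)"
```

```text
jig xyz mm [-1.1  0.9 21.3] F [-4.9  4.  10.2] M [0.89 1.2  0.11] t 17.15
shift [ -81.5   18.2 -115.4] turn [0.05 0.16 0.06] clock 17.15 F [-5.6  3.5 10.8]
```

Call:
{"fn": "arm_command", "kwargs": {"series": [0,0.4,-0.4,0,0,0,1,1,0.4,-0.6,0,0,0,1,2,0.4,-0.6,0,0,0,1,2,0.4,-0.6,0,0,0,1,2,0.4,-0.6,0,0,0,1]}}

```text
clock: 17.65
position: [0.6137, -0.2265, 0.2177]
tool_rot: [-0.412, 1.566, -0.486]
force: [-5.0, 3.4, 12.2]
grip_width: 0.0169
```

```bash
python3 -c "
from h import *
rep(3)"
```

```text
jig xyz mm [-1.4  1.1 20.2] F [-4.4  3.3 12.2] M [0.83 1.2  0.12] t 17.8
shift [ -82.8   18.  -115. ] turn [0.05 0.25 0.11] clock 17.8 F [-5.8  3.4 12.8]
```

Call:
{"fn": "arm_command", "kwargs": {"series": [0.5,0.1,-0.2,0,0,0,1,1,0.1,-0.2,0,0,0,1,1.5,0.1,-0.2,0,0,0,1,1.5,0.1,-0.2,0,0,0,1,1.5,0.1,-0.2,0,0,0,1]}}

```text
clock: 18.3
position: [0.6136, -0.2265, 0.2174]
tool_rot: [-0.414, 1.565, -0.488]
force: [-5.4, 3.8, 15.7]
grip_width: 0.0172
```

```bash
python3 -c "
from h import *
rep(3)
im,d=grab('wrist','w9');W=cloud('w9')
grab('top','t9');im=cv2.imread('pics/t9.png');cv2.imwrite('pics/t9c.png',cv2.resize(im[150:320,350:500],None,fx=3.4,fy=3.4,interpolation=cv2.INTER_CUBIC))"
```

```text
jig xyz mm [-1.5  1.1 19.9] F [-5.8  3.6 15.6] M [0.94 1.5  0.08] t 18.45
shift [ -83.2   17.9 -114.8] turn [0.05 0.3  0.13] clock 18.45 F [-5.7  3.3 15.8]
```

View pics/w9.png

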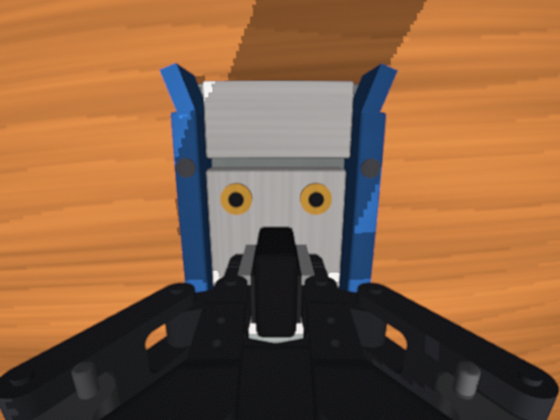

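View pics/t9c.png

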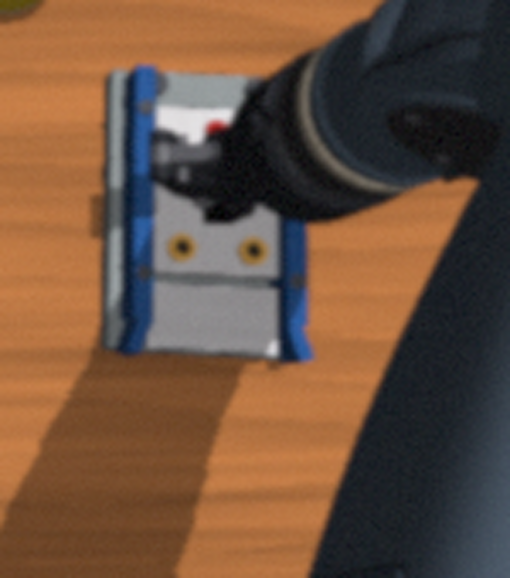

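The bushings at (236,198) and (316,198) sit behind the ledge edge (row 157), square between the cheeks. I'll check slab height and level by depth.

Run:
```python
from h import *
W=cloud("w9")
print("ledge z",np.nanmedian(W[95:150,225:335,2]))
reg=np.zeros((420,560),bool); reg[178:262,214:222]=1; reg[178:262,330:338]=1; reg[215:223,215:337]=1
P=W[reg]; P=P[~np.isnan(P[:,2])]; A=np.c_[P[:,:2]-P[:,:2].mean(0),np.ones(len(P))]; c=np.linalg.lstsq(A,P[:,2],rcond=None)[0]; r=P[:,2]-A@c; g=abs(r)<.003; c=np.linalg.lstsq(A[g],P[g,2],rcond=None)[0]
print("slab top",c[2],"slopes",c[:2],g.mean())
B=onz("w9",[[236,198.5],[316,198.5]],.039); d=B[1]-B[0]; print(B, "yaw",np.degrees(np.arctan2(d[1],d[0]))-90)
e=onz("w9",[[225,157],[335,157]],.0345).mean(0); print("bushing ahead of ledge edge (expect 53-34=19mm)",(B.mean(0)-e)[:2]@[np.cos(JY),np.sin(JY)])
rep(2)
```

```text
ledge z 0.034540132010159486
slab top 0.03908936684740801 slopes [-0.00513666 -0.00105545] 0.9945454545454545
[[ 0.58101383 -0.24598206  0.039     ]
 [ 0.58393586 -0.2052718   0.039     ]] yaw -4.105446084422795
bushing ahead of ledge edge (expect 53-34=19mm) 0.020607929739252316
jig xyz mm [-1.5  1.1 19.9] F [-5.9  3.5 16.3] M [0.97 1.51 0.15] t 18.65
shift [ -83.2   17.8 -114.8] turn [0.05 0.3  0.13] clock 18.65 F [-5.6  3.2 16.5]
```

Underside is at 20.1 mm, level within 0.3°, yaw -4.1° against -4.27°. I'll hand it in.

```bash
python3 -c "
from h import *
print(ticket.finish_job())"
```

```text
the job is handed in; nothing more can be done
None
```

The plate was fed into the guideway from the front, dropped over the pin and pressed home. I handed the job in at about 18.7 s with the arm still holding it down. The hand-in reports no verdict.

**What I did:** I gripped the aluminium plate at 80 N and entered the front mouth with its underside about 36–39 mm above the bench. I slid it along the ledge until it dropped, then confirmed the pin was in the hole with a small sideways probe before pressing.

**Last checks:**
- **Height:** the slab top measured 39.1 mm, so the underside is at about 20.1 mm. The arm reading gave 19.9 mm, and it stopped descending as I pushed harder, so the plate is on the pocket floor.
- **Level and direction:** tilt was about 0.3°, and the plate's direction was about 0.2° off the guideway.
- **Push:** upward force on the wrist was about 16 N.
- **Other objects:** I kept the carry path clear of the spanner, tin and bearing. The contact forces I read came only from the plate and jig. I did not re-measure those three objects at the end.

**Small disagreements:**
- A steady side load of about 6 N in x and 3.5 N in y remains, because the hole rests against the pin within its 1 mm clearance.
- The bushings measured 20.6 mm ahead of the ledge's rear edge where 19 mm was expected, about what the 2 mm calibration and that clearance allow.

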